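# Put the puppet leg away under the cantilever tray

## Task

Put the puppet's lower leg (the wooden piece with the boot) away in the cantilever box: swing the top tray up and over by its handle until it rests fully open, lay the leg down flat in the wide near bay of the compartment underneath, then swing the tray back until it is fully home on the box. Move the tray slowly and let it down gently at both ends, lay the leg in rather than dropping it, and leave the forearm, the thread cone and the tape measure where they are.

Things in the scene. Friction and masses are not known exactly. Their poses are not given: they have to be found in the camera images.
- box: Grey steel box fixed to the bench, 158 (x) by 238 (y) by 66 mm high, walls 4 mm, floor 4 mm, covered by the tray when that is closed. Origin: centre of its underside; x points from the robot's side to the far side, y along its length, z up. A divider along y (49 mm up, x 21 to 25 mm) parts it into a wide empty near bay and a narrow far bay filled with bobbins 38 mm high.
- bay (a point): Centre of the wide near bay's floor, 27 mm nearer than the box's centre and 4 mm above its underside; axes as the box's. The bay runs from x = -75 to 21 mm and y = -115 to 115 mm in the box's frame, so 96 by 230 mm inside.
- tray_swing (a joint): Swing of the tray, rad: 0 closed, home on the box; 2.268 fully open, at its stop beyond the box's far side. The tray stays level; each of its points is, at value q, 85*(sin(q-1.134)+0.906) mm along box x and 85*(cos(q-1.134)-0.423) mm up from its closed place (open: 154 mm along, same height). 0.5 kg, lightly damped: below 1.134 it falls shut, above it falls open; it rests only at the ends.
- tray_grip (a point): Centre of the tray's handle, a black level bar 12 mm thick (box x), 112 long (box y), 14 high, on posts at its ends (88 mm clear between). Axes as the box's. Closed, it is over the box's centre, 128 mm above the box's underside. Bare-metal tray 158 by 238 by 30 mm, with odds and ends fixed in it, none above its rim; the rim and a thin partition under the bar are 32 mm below the bar's centre.
- leg_mid (a point): Middle of the puppet's lower leg, light wood, about 120 g, lying on its side: a round 26 mm shin with a boot at one end, L-shaped. On the shin's axis, 13 mm above its underside, near the centre of mass, good to grip across the shin. x along the shin to the sole, y to the boot's toe, z up. Shin and its brass eye reach x = -96 mm; boot x 30 to 65, y -17 to 43 mm, 26 mm high.
- forearm_mid (a point): Middle of the puppet's forearm, which stays where it is: same light wood, a round 26 mm shaft with a flat five-fingered hand at one end, about 190 mm long; the point is on the shaft's axis 13 mm up, x towards the fingers.
- thread: White thread cone standing on the bench, 60 mm in diameter, 110 mm high; origin at the centre of its underside. Stays where it is.
- tape: Yellow tape measure standing on the bench, 65 by 38 by 62 mm high; origin at the centre of its underside. Stays where it is.
There are look-alikes about, which are no part of the job. Leave any pink or white look-alike of the part that bears leg_mid alone.

How it is judged:
By the outcome, as a careful person would: the job done as asked, in the order asked, and still so for the second after the job is handed in, with the robot touching nothing.
It also fails if it takes over 72 s, if anything falls off the work surface, if the arm or the gripper's body presses on something with over 40 N, if the wrist force passes 120 N, or if a joint passes its speed limit or range.

## Robot

A 7-joint arm with a two-finger parallel gripper is mounted at the origin on the work surface. World frame = base frame: x ahead of the robot, y to its left, z up, the work surface at z = 0. Lengths are in m, angles in rad, forces in N, time in s.
With the tool pointing down it reaches from about 0.4 to 0.85 m from the base axis. Payload 6.9 kg.
Tool frame: the origin (TCP) lies midway between the tips of the shut fingers; the grasp point (between the pads) lies 19 mm behind it (ctrl.grip_point_offset is the distance from the TCP to the grasp point, in m); z points along the fingers, y is the line along which they close (so a half turn about z gives the same grasp; the last joint's range is limited). The gripper opens to 85 mm and grips with 20 to 120 N. Pads are 22 mm wide; open, the fingers measure 114 mm over their backs; the gripper's body (76 mm by 85 mm) begins 54 mm behind the grasp point. The pads swing forward as they close: fully open they stand 13 mm farther back than shut.
Start: joints at [1.401, 0.507, -0.238, 1.5, 0.126, 1.149, -0.155], TCP at [0.17, -0.602, 0.231] pointing down, gripper open.
Joint ranges: [-3.08, 3.08], [-0.24, 2.05], [-1.43, 1.35], [0, 2.5], [-1.52, 4.66], [0.17, 1.96], [-2.89, 2.89]. Speed limits (rad/s): [2.39, 2.39, 3.14, 3.14, 3.14, 3.14, 3.14].

## Interface

Orientations are given as a rotation vector (axis times angle).
In Python, from cell import ctrl gives the robot as it stands. Calls block until the motion is done:
- ctrl.goto(position, orientation): joint-space move of the TCP to a pose.
- ctrl.move_linear(position, rotation=None, velocity=0.15, stop_force=None): straight line of the TCP; rotation=None keeps the orientation; velocity is the mean speed in m/s. With stop_force (N) it stops when the force on the tool has changed by that much, and returns True; else False.
- ctrl.move_joints(angles): joint-space move.
- ctrl.command_gripper(opening, newtons=None): opening from 0.0 (shut) to 1.0 (fully open); newtons is the grip in N (None keeps the last); returns when the fingers have stopped.
- ctrl.wait(seconds).
- ctrl.inverse_kinematics(position, orientation): joint angles nearest the present ones, or None.
- ctrl.read_camera(name): name is "scene" or "top"; returns a dict with "color" (420x560x3 uint8, blue, green, red), "fx", "fy", "cx", "cy" (pixels), "R" (3x3) and "t" (3): a world point X has camera coordinates R X + t. Camera axes: x right, y down, z forward; pixel columns grow to the right and rows downward; lengths in m; the calibration is good to about 2 mm. A picture is of the moment at which its call begins. There is no depth.
A pose or a line that the arm cannot do raises ctrl.Unreachable and nothing moves.
- ctrl.sign_off(): hands the job in; it is judged then, once.
Trained networks look in a picture, given as the dict that the camera call returned (one of the last four; its "shot" number tells which), for a name from the list of things; names that differ only in an ending like _2 or _b are one class to them, and where a whole thing is asked for, a point or a joint stands for the part that bears it (a point fixed in the world has none). Each returns a list of dicts, best first, with "conf" (0 to 1); they miss things now and then, are a little off and sometimes report something else, mostly with a low value. They report only what shows in the picture. A call takes as long as a camera call. They do not tell look-alikes from the thing itself.
- ctrl.boxes_of(picture, name): "centre" ([column, row] in pixels, amid what is visible of it).
- ctrl.cut_out(picture, name): "mask" (420x560 bool, what is visible of it) and "centre" ([column, row] in pixels, amid what is visible of it).
Readings, each from a call of its own:
- ctrl.get_time(): time.
- ctrl.get_joint_positions(): joint angles.
- ctrl.get_joint_velocities(): joint speeds.
- ctrl.get_joint_torque(): joint torques, N m.
- ctrl.get_tcp_pos(): TCP position.
- ctrl.get_tcp_rot(): TCP orientation.
- ctrl.get_wrist_force(): force on the tool from outside, world axes, zero at the start.
- ctrl.get_torque(): the same for the moment, N m.
- ctrl.get_opening(): opening from 0.0 (shut) to 1.0 (fully open).
- ctrl.get_grip_force(): force on a finger pad.
Only numpy, scipy, OpenCV 4.12 (cv2) and the standard library are available. Lean on these libraries where they do the work, as an engineer would, in place of code of your own. Each camera call takes 0.05 s, during which the arm holds its last target. There are 200 camera calls.

## Working session

There is one attempt and no reset: what is moved stays moved. The work goes in short steps, each a Python script; the robot and the scene stay as the last script left them, time stands still between calls to the robot, and variables do not carry over. Pictures are saved under pics/ and viewed, at most 10 in all, crops included, and the job is handed in when it is done.

```bash
mkdir -p pics
cat > h.py <<'E'
import numpy as np, cv2
from cell import ctrl
def proj(p,X):
    c=np.asarray(p['R'])@np.asarray(X,float)+np.asarray(p['t']).ravel()
    return np.array([p['fx']*c[0]/c[2]+p['cx'],p['fy']*c[1]/c[2]+p['cy']])
def onplane(p,uv,z):
    R=np.asarray(p['R']);t=np.asarray(p['t']).ravel()
    o=-R.T@t; d=R.T@np.array([(uv[0]-p['cx'])/p['fx'],(uv[1]-p['cy'])/p['fy'],1.])
    return o+d*(z-o[2])/d[2]
E
python3 - <<'E'
from h import *
ims=[]
for n in ('scene','top'):
    p=ctrl.read_camera(n)
    cv2.imwrite(f'pics/{n}0.png',p['color'])
    print(n,'cam at',-np.asarray(p['R']).T@np.asarray(p['t']).ravel())
    for name,z in (('box',.03),('tray_grip',.128),('tray_swing',.1),('leg_mid',.013),('forearm_mid',.013),('thread',.05),('tape',.03)):
        for d in ctrl.cut_out(p,name)[:4]:
            print(name,round(d['conf'],2),np.round(d['centre']),d['mask'].sum(),onplane(p,d['centre'],z).round(3))
print(ctrl.get_time(),ctrl.get_tcp_rot(),ctrl.get_wrist_force(),ctrl.grip_point_offset)
E
```

```text
scene cam at [ 0.95703925 -0.75699501  0.76100548]
box 0.86 [325. 199.] 4232 [0.467 0.172 0.03 ]
tray_grip 0.67 [325. 200.] 4295 [0.535 0.042 0.128]
tray_swing 0.76 [325. 188.] 3010 [0.485 0.13  0.1  ]
leg_mid 0.68 [140. 260.] 729 [ 0.219 -0.33   0.013]
leg_mid 0.57 [203. 308.] 938 [ 0.459 -0.346  0.013]
forearm_mid 0.68 [264. 281.] 761 [ 0.518 -0.194  0.013]
tape 0.78 [373. 173.] 387 [0.516 0.405 0.03 ]
top cam at [ 0.36368959 -0.04244618  1.3270999 ]
box 0.73 [201. 196.] 4979 [0.479 0.168 0.03 ]
tray_grip 0.94 [202. 196.] 4685 [0.471 0.151 0.128]
tray_swing 0.75 [202. 198.] 4793 [0.466 0.156 0.1  ]
leg_mid 0.88 [364. 290.] 583 [ 0.205 -0.321  0.013]
leg_mid 0.62 [370. 211.] 566 [ 0.442 -0.338  0.013]
leg_mid 0.55 [426. 230.] 567 [ 0.387 -0.509  0.013]
forearm_mid 0.63 [321. 188.] 535 [ 0.508 -0.189  0.013]
thread 0.91 [322. 136.] 311 [ 0.662 -0.188  0.05 ]
tape 0.68 [121. 186.] 363 [0.506 0.407 0.03 ]
tape 0.48 [324. 137.] 391 [ 0.661 -0.196  0.03 ]
0.8 [-3.11198242e+00 -4.30245400e-01 -3.46947478e-06] [-0.13380203 -0.22076048  0.53574637] 0.0187
```

View pics/scene0.png

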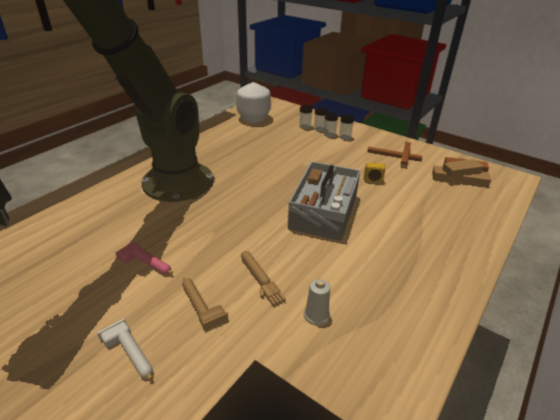

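View pics/top0.png

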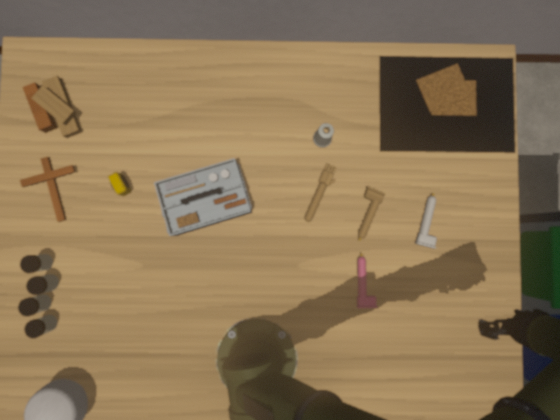

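```bash
cat >> h.py <<'E'
from scipy.optimize import minimize
def sil(p,polys,pose,S=4):
    """polys: list of (Nx2 outline, z0, z1), convex prisms; returns supersampled mask"""
    x,y,a=pose; c,s=np.cos(a),np.sin(a); m=np.zeros((420*S,560*S),np.uint8)
    for P,z0,z1 in polys:
        W=np.asarray(P)@np.array([[c,s],[-s,c]])+[x,y]
        uv=np.array([proj(p,[*w,z]) for w in W for z in (z0,z1)])
        cv2.fillConvexPoly(m,cv2.convexHull(((uv+.5)*S).round().astype(np.int32)),1)
    return m
def iou(pose,views,polys):
    r=0
    for p,M in views:
        m=sil(p,polys,pose); r+=(m&M).sum()/max(1,(m|M).sum())
    return r/len(views)
def up(m,S=4): return cv2.resize(m.astype(np.uint8),None,fx=S,fy=S,interpolation=cv2.INTER_NEAREST)
def fit(views,polys,x0,yaws,dx=.012):
    best=None
    for a in yaws:
        s=np.array([[0,0,0],[dx,0,0],[0,dx,0],[0,0,.12]])+[*x0,a]
        r=minimize(lambda q:-iou(q,views,polys),s[0],method='Nelder-Mead',options=dict(initial_simplex=s,maxiter=120,xatol=2e-4,fatol=1e-4))
        if best is None or r.fun<best.fun: best=r
    return best.x,-best.fun
def rect(x0,x1,y0,y1): return [[x0,y0],[x1,y0],[x1,y1],[x0,y1]]
LEG=[(rect(-.09,.03,-.013,.013),.004,.022),(rect(-.096,-.088,-.004,.004),.009,.017),(rect(.03,.065,-.017,.043),0,.026)]
BOX=[(rect(-.079,.079,-.119,.119),0,.096)]
def legmask(p,near):
    d=[q for q in ctrl.cut_out(p,'leg_mid') if np.hypot(*(np.array(q['centre'])-near))<20]
    return d[0]['mask'] if d else None
E
cat > m.py <<'E'
from h import *
vs=[];vb=[];P={}
for n,near in (('scene',(203,308)),('top',(370,211))):
    p=ctrl.read_camera(n);P[n]=p
    m=legmask(p,near)
    if m is None: print('miss',n)
    else: vs.append((p,up(m)))
    b=ctrl.cut_out(p,'box')[0]['mask']|ctrl.cut_out(p,'tray_swing')[0]['mask']
    vb.append((p,up(b)))
lg=fit(vs,LEG,(.445,-.34),np.arange(-3,3.2,.5)); print('leg',lg)
bx=fit(vb,BOX,(.475,.16),(0,.3,-.3)); print('box',bx)
for v in vs: print(' leg single',fit([v],LEG,lg[0][:2],[lg[0][2]]))
for v in vb: print(' box single',fit([v],BOX,bx[0][:2],[bx[0][2]]))
# handle: dark pixels
p=P['top'];g=cv2.cvtColor(p['color'],cv2.COLOR_BGR2GRAY)
m=sil(p,[(rect(-.03,.03,-.08,.08),.11,.135)],bx[0],1)&(g<50)
ys,xs=np.nonzero(m);print(len(xs))
(c,sz,an)=cv2.minAreaRect(np.c_[xs,ys].astype(np.float32));print('handle',onplane(p,c,.132),sz,an)
q=onplane(p,c,.132);
pc=np.array([onplane(p,u,.132)[:2] for u in np.c_[xs,ys]]);w,V=np.linalg.eigh(np.cov(pc.T));v=V[:,1];print('handle mean',pc.mean(0),'yaw of y axis',np.arctan(-v[0]/v[1]))
out=[]
for p,c in ((P['scene'],None),(P['top'],None)):
    I=cv2.resize(p['color'],None,fx=4,fy=4,interpolation=cv2.INTER_CUBIC)
    for po,pose in ((LEG,lg[0]),(BOX,bx[0])):
        k,_=cv2.findContours(sil(p,po,pose),cv2.RETR_EXTERNAL,cv2.CHAIN_APPROX_NONE);cv2.drawContours(I,k,-1,(0,0,255),1)
        for h in (proj(p,[*pose[:2],po[-1][2]+(.032 if po is BOX else 0)]),):
            cv2.circle(I,tuple(int(t) for t in (h+.5)*4),3,(0,255,0),-1)
    for X in (lg[0],bx[0]):
        u=(proj(p,[*X[:2],.05])*4).astype(int); out.append(I[max(0,u[1]-150):u[1]+150,max(0,u[0]-200):u[0]+200][:300,:400])
cv2.imwrite('pics/fit.png',np.vstack([np.hstack(out[:2]),np.hstack(out[2:])]))
E
time python3 m.py
```

```text
leg (array([ 0.44271233, -0.34377253, -0.39926131]), np.float64(0.8824034783260326))
box (array([0.47314522, 0.15531799, 0.29955134]), np.float64(0.9752046861095314))
 leg single (array([ 0.44271233, -0.34377253, -0.39926131]), np.float64(0.8786584309877042))
 leg single (array([ 0.44218318, -0.3433434 , -0.39525163]), np.float64(0.8921218775734285))
 box single (array([0.47314522, 0.15531799, 0.29955134]), np.float64(0.9805356014866393))
 box single (array([0.47314522, 0.15531799, 0.29955134]), np.float64(0.9698737707324233))
0
handle [1.01488966 0.72476538 0.132     ] (0.0, 0.0) 0.0
  avg = a.mean(axis, **keepdims_kw)
  ret = um.true_divide(
m.py:20: RuntimeWarning: Degrees of freedom <= 0 for slice
  pc=np.array([onplane(p,u,.132)[:2] for u in np.c_[xs,ys]]);w,V=np.linalg.eigh(np.cov(pc.T));v=V[:,1];print('handle mean',pc.mean(0),'yaw of y axis',np.arctan(-v[0]/v[1]))
  c *= np.true_divide(1, fact)
  c *= np.true_divide(1, fact)
Traceback (most recent call last):
ValueError: not enough values to unpack (expected 2, got 0)

During handling of the above exception, another exception occurred:

Traceback (most recent call last):
  File "m.py", line 20, in <module>
    pc=np.array([onplane(p,u,.132)[:2] for u in np.c_[xs,ys]]);w,V=np.linalg.eigh(np.cov(pc.T));v=V[:,1];print('handle mean',pc.mean(0),'yaw of y axis',np.arctan(-v[0]/v[1]))
                                                                   ~~~~~~~~~~~~~~^^^^^^^^^^^^^^
numpy.linalg.LinAlgError: 0-dimensional array given. Array must be at least two-dimensional

real	0m34.018s
user	0m18.313s
sys	0m12.948s
```

```bash
sed -i 's/,(z0,z1))/,(z0,z1))/; s/g<50/g<T/' m.py; sed -i "s/^m=sil(p,\[(rect(-.03/B=sil(p,[(rect(-.03,.03,-.06,.06),.12,.135)],bx[0],1)>0;print(np.percentile(g[B],[0,5,15,30,50]));T=np.percentile(g[B],50)*.6\nm=sil(p,[(rect(-.03/" m.py; time python3 m.py
```

```text
leg (array([ 0.4417546 , -0.34272154, -0.41338359]), np.float64(0.8078522431470514))
box (array([0.47324082, 0.15567968, 0.30401222]), np.float64(0.9780260848950653))
 leg single (array([ 0.4417546 , -0.34272154, -0.41338359]), np.float64(0.7535689211326937))
 leg single (array([ 0.44204395, -0.34311734, -0.39985387]), np.float64(0.8696135668612733))
 box single (array([0.47307432, 0.15581459, 0.31053401]), np.float64(0.9811566236879806))
 box single (array([0.47319611, 0.15573596, 0.30332744]), np.float64(0.9757399682161303))
[ 57.  62.  81. 117. 140.]
168
handle [0.47173299 0.15204202 0.132     ] (5.42313814163208, 40.514034271240234) 73.1416015625
handle mean [0.47252963 0.15255287] yaw of y axis 0.30927785654198725
real	0m35.361s
user	0m19.644s
sys	0m13.118s
```

View pics/fit.png

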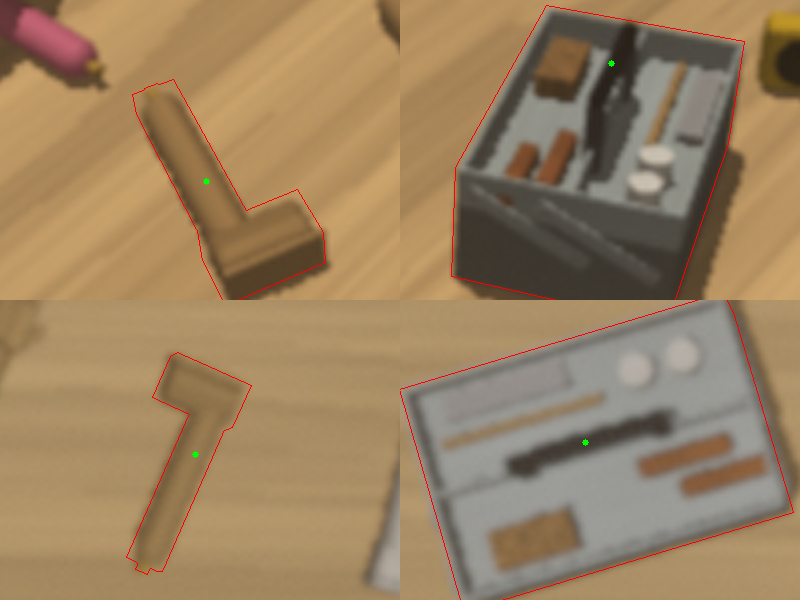

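```bash
cat >> h.py <<'E'
from scipy.spatial.transform import Rotation as Ro
BXY=np.array([.4731,.1552]); BA=.305; LEGP=np.array([.4421,-.3431]); LA=-.40
def down(yaw): return (Ro.from_euler('z',yaw)*Ro.from_euler('x',np.pi)).as_rotvec()
def bw(x,y,z): c,s=np.cos(BA),np.sin(BA); return np.array([BXY[0]+c*x-s*y,BXY[1]+s*x+c*y,z])
RH=down(BA-np.pi/2)
def arc(q): return 0.085*(np.sin(q-1.134)+.906), .085*(np.cos(q-1.134)-.423)
def stat(s=''): print(s,round(ctrl.get_time(),2),'tcp',np.round(ctrl.get_tcp_pos(),4),'F',np.round(ctrl.get_wrist_force(),1),'op',round(ctrl.get_opening(),3),'grip',round(ctrl.get_grip_force(),1))
E
python3 - <<'E'
from h import *
ik=ctrl.inverse_kinematics
for n,P,R in (('h',bw(0,0,.11),RH),('o',bw(.154,0,.11),RH),('l',[*LEGP,.004],down(LA)),('p',bw(-.034,-.0155,.01),RH),('hi',bw(-.034,-.0155,.2),RH)):
    q=ik(P,R); print(n,None if q is None else np.round(q,2))
ctrl.goto(bw(0,0,.20),RH); stat('above')
ctrl.move_linear(bw(0,0,.110),velocity=.12,stop_force=8); stat('at')
ctrl.command_gripper(0,30); stat('grip'); print(np.round(ctrl.get_joint_positions(),2))
p=ctrl.read_camera('scene');cv2.imwrite('pics/g.png',cv2.resize(p['color'][100:280,220:460],None,fx=3,fy=3))
E
```

```text
h [ 0.37  0.73 -1.23  1.99  0.82  1.04  2.2 ]
o [-0.9   0.94  1.15  1.59 -0.9   1.22 -2.41]
l [ 0.67  0.68 -0.08  1.92  0.09  0.54 -1.45]
p [ 0.38  0.91 -1.23  2.16  1.12  0.97  1.93]
hi [-1.09  0.51  1.15  1.96 -0.55  1.03 -2.52]
above 4.47 tcp [0.4734 0.1545 0.2001] F [ 0.8  0.2 -0.8] op 0.998 grip 0.0
at 5.37 tcp [0.4736 0.155  0.1105] F [-0.8  0.5  1.1] op 0.999 grip 0.0
grip 6.03 tcp [0.4749 0.1558 0.1104] F [ 5.1  1.5 -3.3] op 0.134 grip 35.3
[-0.99  0.67  1.02  2.   -0.74  0.9  -2.4 ]
```

View pics/g.png

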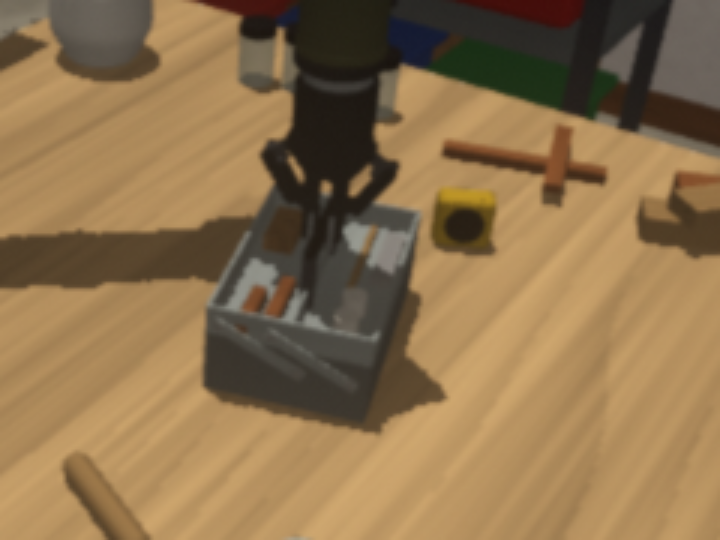

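```bash
cat >> h.py <<'E'
def swing(qs,off,z0,v=.04):
    for q in qs:
        dx,dz=arc(q); ctrl.move_linear(bw(off+dx,0,z0+dz),velocity=v)
        F=np.array(ctrl.get_wrist_force()); print(round(q,2),np.round(F,1),end=' ')
        if np.linalg.norm(F)>35: print('STOP'); return False
    print(); return True
E
python3 - <<'E'
from h import *
print('far', np.round(ctrl.inverse_kinematics(bw(.156,0,.11),RH),2))
swing(np.linspace(0,2.268,15)[1:8],.002,.1105); stat()
E
```

```text
far [-0.84  0.85  0.97  1.58 -0.76  1.12 -2.53]
0.16 [ 2.3 -0.1 -6.4] 0.32 [ 1.9  0.4 -5.6] 0.49 [ 0.5  1.4 -5.4] 0.65 [-0.1  1.7 -5.5] 0.81 [-1.3  2.5 -4.5] 0.97 [-0.6  3.  -4. ] 1.13 [-1.6  4.3 -3.4] 
 9.56 tcp [0.5488 0.1792 0.1595] F [-1.6  4.3 -3.4] op 0.135 grip 35.1
```

Run:
```python
from h import *
q=np.linspace(0,2.268,15)
ok=swing(q[8:14],.002,.1105) and swing([q[14]-.05,q[14]],.002,.1105,.02); stat()
p=ctrl.read_camera('scene');cv2.imwrite('pics/o.png',cv2.resize(p['color'][100:280,220:460],None,fx=3,fy=3))
```

```text
1.3 [-1.1  4.7 -3.4] 1.46 [-0.7  5.  -3.6] 1.62 [-0.8  5.  -4.5] 1.78 [-0.5  5.4 -5.2] 1.94 [-0.5  5.7 -4.6] 2.11 [ 0.   5.4 -5.1] 
2.22 [-0.4  4.1 -4.9] 2.27 [-0.4  5.4 -3.9] 
 13.49 tcp [0.6218 0.2024 0.1105] F [-0.4  5.4 -3.9] op 0.131 grip 35.1
```

View pics/o.png

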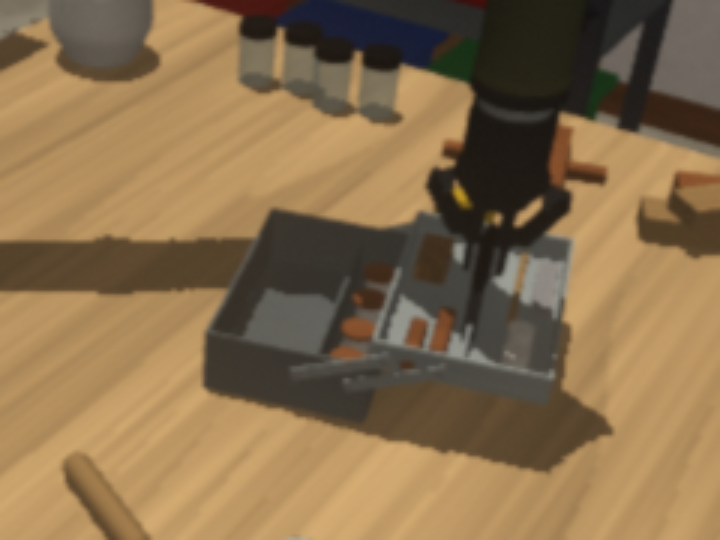

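Run:
```python
from h import *
t=np.array(ctrl.get_tcp_pos()); d=bw(.0012,0,0)-bw(0,0,0)
print(ctrl.move_linear(t+d-[0,0,.0015],velocity=.01,stop_force=6)); stat()
ctrl.command_gripper(1.0); stat('released')
t=np.array(ctrl.get_tcp_pos()); ctrl.move_linear([t[0],t[1],.22],velocity=.15)
ctrl.goto([*LEGP,.13],down(LA)); stat()
print(ctrl.move_linear([*LEGP,.005],velocity=.1,stop_force=10)); stat()
ctrl.command_gripper(0,40); stat('leg'); print(np.round(ctrl.get_joint_positions(),2))
ctrl.move_linear([*LEGP,.16],velocity=.12); stat('up')
p=ctrl.read_camera('scene')
a=p['color'][100:280,220:460];b=p['color'][190:370,100:340]
cv2.imwrite('pics/l.png',cv2.resize(np.vstack([a,b]),None,fx=1.65,fy=1.65))
```

```text
True
 13.75 tcp [0.6217 0.2026 0.1102] F [-1.   0.3  5.2] op 0.134 grip 36.5
released 14.46 tcp [0.6203 0.2049 0.1081] F [-1.2 -0.4  0.3] op 0.997 grip 0.0
 17.44 tcp [ 0.4429 -0.3424  0.1299] F [0.5 0.2 0.1] op 1.002 grip 0.0
False
 18.84 tcp [ 0.4424 -0.3434  0.0056] F [-0.3 -0.6  0.1] op 1.0 grip 0.0
leg 19.43 tcp [ 0.4422 -0.343   0.0053] F [-1.4  1.1  5.9] op 0.282 grip 39.2
[ 0.28  0.76  0.55  1.93 -0.65  0.64 -0.73]
up 20.87 tcp [ 0.4418 -0.3428  0.1593] F [-0.1  0.4 -1.6] op 0.287 grip 39.3
```

View pics/l.png

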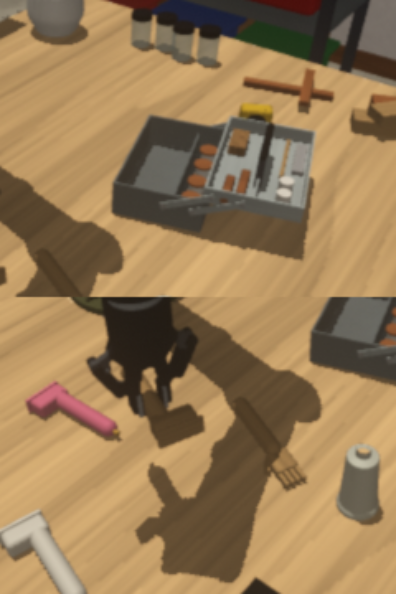

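Run:
```python
from h import *
ctrl.goto(bw(-.034,-.0155,.20),RH); stat(); print(np.round(ctrl.get_joint_positions(),2))
ctrl.move_linear(bw(-.034,-.0155,.10),velocity=.12); stat()
p=ctrl.read_camera('scene');q=ctrl.read_camera('top')
cv2.imwrite('pics/p.png',np.hstack([cv2.resize(p['color'][110:270,250:410],None,fx=2.5,fy=2.5),cv2.resize(q['color'][120:280,130:290],None,fx=2.5,fy=2.5)]))
```

```text
22.65 tcp [0.4457 0.1294 0.2001] F [ 0.1  0.1 -1.9] op 0.287 grip 39.3
[-1.09  0.5   1.14  1.96 -0.54  1.02 -2.54]
 23.63 tcp [0.4458 0.13   0.1005] F [-0.4 -0.  -1.2] op 0.289 grip 39.3
```

View pics/p.png

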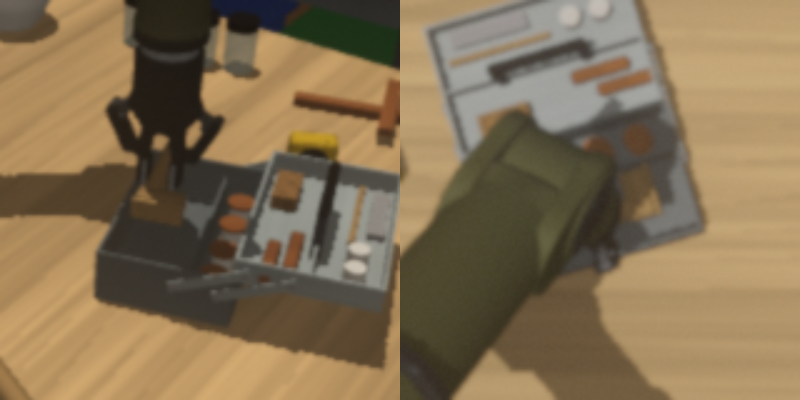

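Run:
```python
from h import *
ctrl.move_linear(bw(-.034,-.0155,.025),velocity=.08,stop_force=15); stat()
print(ctrl.move_linear(bw(-.034,-.0155,.0075),velocity=.02,stop_force=4)); stat('down')
ctrl.command_gripper(.42); stat('rel')
t=np.array(ctrl.get_tcp_pos()); ctrl.move_linear([t[0],t[1],.09],velocity=.08); ctrl.move_linear([t[0],t[1],.22],velocity=.18); ctrl.command_gripper(1.0)
ctrl.goto(bw(.156,0,.22),RH); stat(); print(np.round(ctrl.get_joint_positions(),2))
p=ctrl.read_camera('scene');q=ctrl.read_camera('top')
cv2.imwrite('pics/p2.png',np.hstack([cv2.resize(p['color'][110:270,250:410],None,fx=2.5,fy=2.5),cv2.resize(q['color'][120:280,130:290],None,fx=2.5,fy=2.5)]))
```

```text
24.82 tcp [0.4456 0.1302 0.0253] F [ 1.   0.7 -1.8] op 0.288 grip 39.3
True
down 25.24 tcp [0.4455 0.1304 0.0207] F [-1.3  0.6  8.8] op 0.286 grip 41.5
rel 25.52 tcp [0.4492 0.1311 0.0213] F [8.6 4.  3.4] op 0.42 grip 3.8
 28.73 tcp [0.6212 0.2009 0.2199] F [-0.2 -0.8  0.2] op 1.005 grip 0.0
[-0.85  0.74  1.    1.45 -0.63  1.3  -2.64]
```

View pics/p2.png

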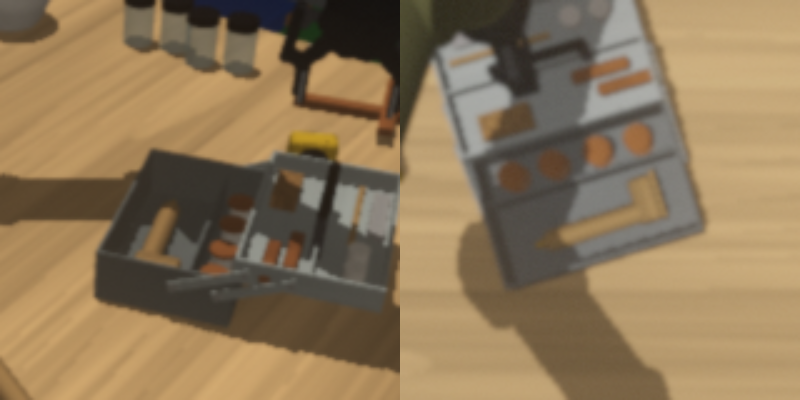

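Run:
```python
from h import *
L=[(P,a+.004,b+.004) for P,a,b in LEG]
g=bw(-.034,-.0155,0)[:2]; vs=[]; Q=[]
for n in ('top','scene'):
    p=ctrl.read_camera(n); u=proj(p,[*g,.017]); m=legmask(p,u); print(n,u.round(),None if m is None else m.sum())
    Q.append(p)
    if m is not None: vs.append((p,up(m)))
out=[]
x,f=fit(vs[:1],L,g,[BA-np.pi/2]); d=x[:2]-BXY; c,s=np.cos(BA),np.sin(BA)
print('box-frame',c*d[0]+s*d[1],-s*d[0]+c*d[1],'dyaw',x[2]-BA+np.pi/2,f)
for p in Q:
    I=cv2.resize(p['color'],None,fx=5,fy=5,interpolation=cv2.INTER_CUBIC)
    k,_=cv2.findContours(sil(p,L,x,5),cv2.RETR_EXTERNAL,cv2.CHAIN_APPROX_NONE);cv2.drawContours(I,k,-1,(0,0,255),1)
    u=(proj(p,[*g,.017])*5).astype(int); out.append(I[u[1]-250:u[1]+250,u[0]-200:u[0]+200])
cv2.imwrite('pics/p3.png',np.hstack(out))
```

```text
top [215. 208.] 448
scene [311. 207.] 177
box-frame -0.034982906450079794 -0.017705432697797258 dyaw 0.007216283144260371 0.6904554685233536
```

View pics/p3.png

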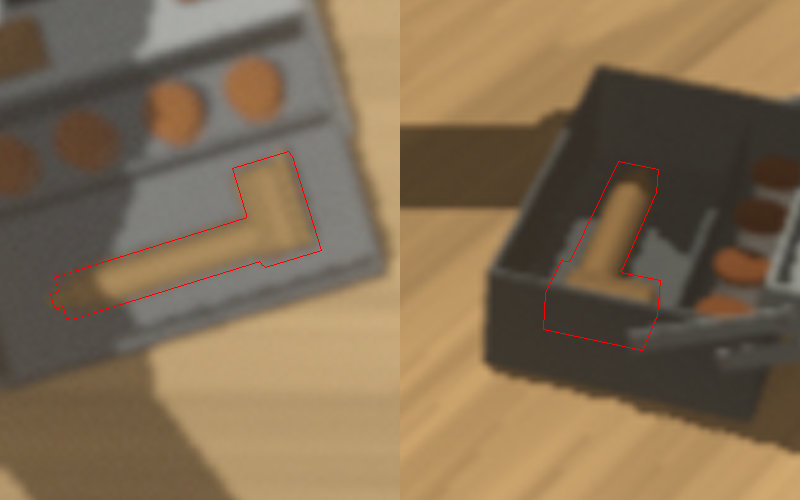

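Run:
```python
from h import *
ctrl.move_linear(bw(.156,0,.1105),velocity=.12,stop_force=8); stat('at')
ctrl.command_gripper(0,30); stat('grip')
q=np.linspace(2.268,0,15)
if swing(q[1:14],.0018,.1105) and swing([.05,0],.0018,.1105,.02):
    stat('closed'); t=np.array(ctrl.get_tcp_pos()); d=bw(-.0012,0,0)-bw(0,0,0)
    print(ctrl.move_linear(t+d-[0,0,.002],velocity=.01,stop_force=6)); stat('home')
```

```text
at 30.09 tcp [0.6225 0.2019 0.1113] F [-0.1 -0.9  0.1] op 0.998 grip 0.0
grip 30.75 tcp [0.6219 0.2021 0.1107] F [ 0.1 -1.1  1. ] op 0.132 grip 34.0
2.11 [ 3.8  0.1 -3.3] 1.94 [ 2.5  0.8 -2.5] 1.78 [ 3.6  1.4 -0.5] 1.62 [3.2 1.2 1. ] 1.46 [2.2 0.3 4.1] 1.3 [ 2.7 -1.7  5.4] 1.13 [-0.5 -0.6  7.1] 0.97 [-2.5 -1.8  6.6] 0.81 [-2.8 -3.3  4.3] 0.65 [-2.6 -4.1  2.2] 0.49 [-3.7 -4.4 -0.1] 0.32 [-1.5 -5.4 -2.9] 0.16 [ 0.5 -5.8 -3.5] 
0.05 [-0.4 -5.4 -4. ] 0 [-2.2 -5.1  2.3] 
closed 38.13 tcp [0.4751 0.1555 0.1106] F [-2.2 -5.1  2.3] op 0.135 grip 34.0
True
home 38.34 tcp [0.4752 0.1553 0.1105] F [-2.  -0.4  6.8] op 0.129 grip 34.9
```

Run:
```python
from h import *
ctrl.command_gripper(1.0); stat()
t=np.array(ctrl.get_tcp_pos()); ctrl.move_linear([t[0],t[1],.25],velocity=.12)
ctrl.goto([.35,-.15,.3],RH); ctrl.wait(.5); stat()
p=ctrl.read_camera('scene');cv2.imwrite('pics/end.png',cv2.resize(p['color'],(800,600)))
m=up(ctrl.cut_out(p,'box')[0]['mask']|ctrl.cut_out(p,'tray_swing')[0]['mask']); print(iou([*BXY,BA],[(p,m)],BOX))
```

```text
39.05 tcp [0.4738 0.154  0.1096] F [-0.8 -0.1 -0.3] op 1.0 grip 0.0
 42.12 tcp [ 0.3501 -0.1499  0.3   ] F [ 0.7 -0.5  0.4] op 1.001 grip 0.0
0.9783178285445124
```

View pics/end.png

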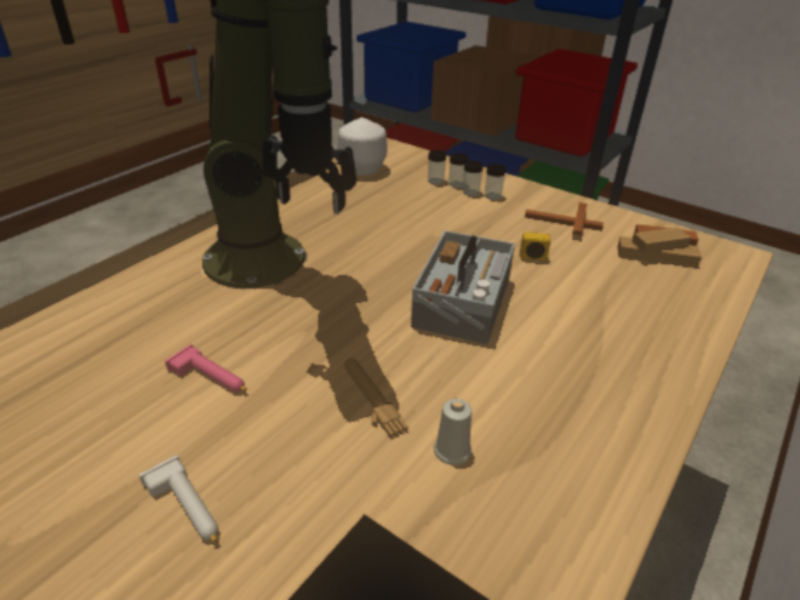

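The tray is home on the box, and the forearm, cone, tape and look-alikes have not moved.

```bash
python3 -c "
from cell import ctrl
print(ctrl.sign_off())"
```

```text
the job is handed in; nothing more can be done
None
```

The lower leg lies flat in the near bay and the tray is fully closed over it, handed in at about 42 s; the leg touched down about 10 mm higher than planned, so one end may have settled a few mm on release.

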